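# Nudge the button box aside and shut the drawer

### The arm

A 6-joint arm with a two-finger parallel gripper is mounted at the origin on the work surface. World frame = base frame: x ahead of the robot, y to its left, z up, the work surface at z = 0. Lengths are in m, angles in rad, forces in N, time in s.
With the tool pointing down it reaches from about 0.375 to 0.925 m from the base axis. Payload 5.7 kg.
Tool frame: the origin (TCP) lies at the very end of the fingers, on their centre line; the grasp point (between the pads) lies 19 mm behind it; z points along the fingers, y is the line along which they close (so a half turn about z gives the same grasp; the last joint's range is limited). The gripper opens to 88 mm and grips with 3 to 60 N. Pads are 20 mm wide; open, the fingers measure 115 mm over their backs; the gripper's body (75 mm by 178 mm) begins 61 mm behind the grasp point.
Start: joints at [1.07, 0.359, 1.51, -0, 1.272, -0.115], TCP at [0.226, 0.556, 0.223] pointing down, gripper open.
Joint ranges: [-2.97, 2.97], [-1.01, 2.36], [0.21, 2.38], [-0.96, 4.11], [0.2, 2.71], [-2.98, 2.98]. Speed limits (rad/s): [2.39, 2.39, 3.14, 3.14, 3.14, 3.14].

### API

Orientations are given as a rotation vector (axis times angle).
In Python, from rig import move_pose, move_l, goto_joints, move_gripper, sleep, solve_ik, observe, read_camera, Unreachable, job_done gives the robot as it stands. Calls block until the motion is done:
- move_pose(position, orientation): joint-space move of the TCP to a pose.
- move_l(position, max_speed=0.15, ori=None): straight line of the TCP; ori=None keeps the orientation; max_speed is the mean speed in m/s.
- goto_joints(angles): joint-space move.
- move_gripper(opening, strength=None): finger opening in m; strength is the grip in N (None keeps the last); returns when the fingers have stopped.
- sleep(seconds).
- solve_ik(position, orientation): joint angles nearest the present ones, or None.
- observe(): the state.
- read_camera(name): name is "scene" or "top" or "wrist"; returns a dict with "color" (420x560x3 uint8, red, green, blue), "range_z" (420x560 float32, m along the optical axis (not along the pixel's ray), 0 where there is no reading), "fovy" (degrees; the focal length in pixels is half the picture's height over the tangent of half this angle, whatever the lens; pixels are square), "cx", "cy" (the principal point, pixels), "D" ([k1, k2, p1, p2, k3] as OpenCV has them; the pictures are not rectified), "R" (3x3) and "t" (3): a world point X has camera coordinates R X + t; the wrist camera has in their place "tool_from_camera" (4x4, takes a point from camera to tool coordinates, whose origin is the TCP and whose axes are the flange's). Camera axes: x right, y down, z forward; pixel columns grow to the right and rows downward; lengths in m; the calibration is good to about 2 mm. A picture is of the moment at which its call begins: read the wrist's pose just before it.
A pose or a line that the arm cannot do raises Unreachable and nothing moves.
- job_done(): hands the job in; it is judged then, once.
The state is a dict: "time": time; "qpos": joint angles; "dq": joint speeds; "joint_torque": joint torques, N m; "eef_pos": TCP position; "orientation": TCP orientation; "force": force on the tool from outside, world axes, zero at the start; "torque": the same for the moment, N m; "width": finger opening in m; "grasp_force": force on a finger pad.
Only numpy, scipy, OpenCV 4.12 (cv2) and the standard library are available. Lean on these libraries where they do the work, as an engineer would, in place of code of your own. Each camera call takes 0.05 s, during which the arm holds its last target. There are 200 camera calls.

### The job

The top drawer of the pale blue stack is pulled out, with a wooden button box and a steel thimble standing loose in it. With the fingertips, push the button box along the drawer floor, away from the thimble, until its long side lies flat against the drawer's side wall, then push the drawer fully shut. Do not lift or tip the box, do not touch the thimble and keep it standing, and leave the glass jar and the lint roller on top where they are.

Things in the scene. Friction and masses are not known exactly. Their poses are not given: they have to be found in the camera images.
- stack: Pale blue plastic drawer stack fixed to the ledge, 260 deep (x) x 320 wide (y) x 195 mm high, turned up to 0.2 rad from facing the robot. Origin: centre of its underside. Own axes: front faces -x (front edge 130 mm from the origin), +y its left as the robot sees it, z up.
- drawer (a joint): Opening of the top drawer in m: 0 fully shut, growing as it comes out towards the robot (-x of the stack), at most 0.2; starts 0.15 to 0.175 open. It slides with about 1.5 N of friction plus light damping and stays where it is left.
- drawer_floor (a point): Point on the top drawer's inner floor (139 mm above the ledge), mid-width, 85 mm behind the outer face of its front; moves with the drawer. Axes as the stack's: x into the stack, y left, z up. Inside faces of the side walls at y = +147 and -147 mm (walls 4 mm thick, 45 mm high above the floor); inside of the front panel at x = -80 mm, of the back wall at x = +150 mm.
- drawer_front (a point): Centre of the outer face of the top drawer's front panel (306 wide x 54 high x 5 mm thick), 22 mm above the drawer floor's level. No projecting handle: the darker patch is flat. Moves with the drawer. Axes as the stack's: push along +x to shut. When shut, the face is 135 mm in front (-x) of the stack's origin.
- button_box: Closed wooden button box with three flat buttons on its lid, 70 long (x) x 50 wide (y) x 38 mm high, about 0.15 kg, standing loose on the drawer floor on one side of mid-width (left or right, varying), its long axis within 0.35 rad of the drawer's x. Origin: centre of its underside.
- thimble: Small steel thimble standing mouth down on the drawer floor, on the other side of mid-width from the box; 20 mm across the rim, 24 mm high, 20 g. Origin: centre of its underside, z up.
- jar: Glass jar with a metal cap standing on top of the stack, 68 mm in diameter, 100 mm high; origin: centre of its underside. Its centre is at least 110 mm behind the stack's front edge.
- lint_roller: Lint roller (red plastic handle, short white roll) lying on top of the stack, 130 mm long (x, handle at -x), up to 44 mm in diameter; origin: under its middle, at least 110 mm behind the stack's front edge.
Mind the look-alikes: they are no part of the job. Of the things that look like the button_box, the largest one is meant.

How it is judged:
By the outcome, as a careful person would: the job done as asked, in the order asked, and still so for the second after the job is handed in, with the robot touching nothing.
It also fails if it takes over 50 s, if anything falls off the work surface, if the arm or the gripper's body presses on something with over 40 N, if the wrist force passes 120 N, or if a joint passes its speed limit or range.

## Working session

There is one attempt and no reset: what is moved stays moved. The work goes in short steps, each a Python script; the robot and the scene stay as the last script left them, time stands still between calls to the robot, and variables do not carry over. Pictures are saved under pics/ and viewed, at most 10 in all, crops included, and the job is handed in when it is done.

```bash
mkdir -p pics
cat > h.py <<'E'
import numpy as np, cv2, pickle
from rig import *
def snap(n,f):
    o=observe(); c=read_camera(n); c['o']=o
    pickle.dump(c,open(f'pics/{f}.pkl','wb')); cv2.imwrite(f'pics/{f}.png',c['color'][:,:,::-1]); return c
def cloud(c):
    H,W=c['range_z'].shape; f=H/2/np.tan(np.radians(c['fovy'])/2)
    K=np.array([[f,0,c['cx']],[0,f,c['cy']],[0,0,1.]])
    u,v=np.meshgrid(np.arange(W),np.arange(H))
    p=cv2.undistortPoints(np.stack([u,v],-1).reshape(-1,1,2).astype(np.float64),K,np.array(c['D'],float)).reshape(H,W,2)
    z=c['range_z']; P=np.dstack([p[...,0]*z,p[...,1]*z,z])
    if 'R' in c: return (P-np.array(c['t']))@np.array(c['R'])
    T=np.array(c['tool_from_camera']); R=cv2.Rodrigues(np.array(c['o']['orientation'],float))[0]
    return (P@T[:3,:3].T+T[:3,3])@R.T+np.array(c['o']['eef_pos'])
E
python3 - <<'E'
from h import *
a=snap('scene','s0'); b=snap('top','t0')
o=observe();print(o['time'],o['eef_pos'],o['orientation'])
E
```

```text
0.1 [0.2255336  0.55534295 0.22189628] [-6.02300153e-01 -3.08283024e+00  2.45007009e-03]
```

View pics/t0.png

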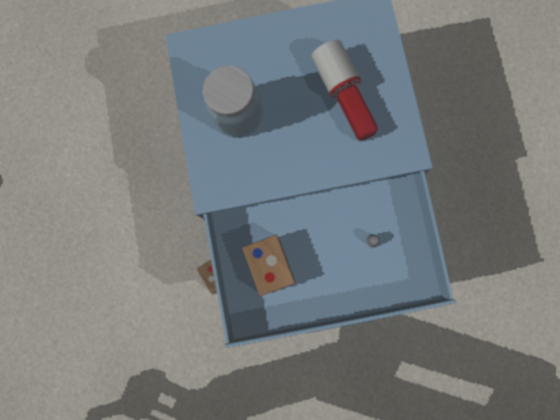

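View pics/s0.png

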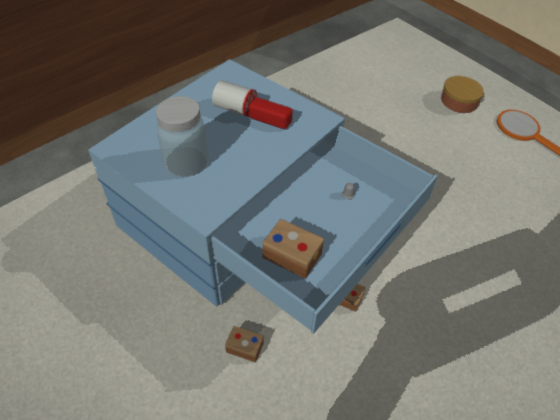

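The top view shows the stack, with the box at about (268,265), left of mid-width. The thimble is at (373,240), and the jar and roller are on top. The smaller look-alike boxes lie outside the drawer. Next I'll measure them.

Run:
```python
from h import *
c=pickle.load(open('pics/t0.pkl','rb')); P=cloud(c); z=P[...,2]; C=c['color'].astype(int)
print([np.round(P[v,u],4) for u,v in [(300,150),(268,265),(373,240),(330,200),(330,280),(230,90)]])
blue=(C[...,2]>C[...,0]+15)
m=blue&(abs(z-.195)<.006); m=cv2.morphologyEx(m.astype(np.uint8),cv2.MORPH_OPEN,np.ones((3,3)))>0
n,l,s,_=cv2.connectedComponentsWithStats(m.astype(np.uint8)); m=l==1+np.argmax(s[1:,4])
r=cv2.minAreaRect(P[m][:,:2].astype(np.float32)); print('top',r,np.round(cv2.boxPoints(r),4).tolist())
wood=(C[...,0]>C[...,2]+20)
b=(abs(z-.177)<.008); b[:, :235]=0;b[:,310:]=0;b[:225]=0;b[305:]=0
n,l,s,_=cv2.connectedComponentsWithStats(b.astype(np.uint8)); b=l==l[265,262]
r=cv2.minAreaRect(P[b][:,:2].astype(np.float32)); print('box',r,b.sum(),np.round(cv2.boxPoints(r),4).tolist(),np.median(z[b]))
t=(z>.150)&(z<.17); t[:,:355]=0;t[:,392:]=0;t[:225]=0;t[258:]=0
print('thimble',P[t].mean(0),P[t].max(0),P[t].min(0))
# drawer front rim
d=(z>.178)&(z<.19); d[:285]=0; d[:,:225]=0;d[:,455:]=0
q=P[d]; print('rim',len(q)); print(cv2.fitLine(q[:,:2].astype(np.float32),cv2.DIST_HUBER,0,.01,.01).ravel()); r=cv2.minAreaRect(q[:,:2].astype(np.float32));print(r,cv2.boxPoints(r).tolist())
```

```text
[array([ 0.7129, -0.0025,  0.1963]), array([0.5611, 0.0413, 0.1762]), array([ 0.5946, -0.1007,  0.1638]), array([ 0.6537, -0.0443,  0.137 ]), array([ 0.5406, -0.0429,  0.1388]), array([0.7619, 0.0777, 0.2949])]
top ((0.7860689163208008, 0.004659995436668396), (0.2619116008281708, 0.32055073976516724), 10.85915470123291) [[0.6273000240325928, 0.13740000128746033], [0.6876999735832214, -0.17739999294281006], [0.9448999762535095, -0.12809999287128448], [0.8845000267028809, 0.1867000013589859]]
box ((0.561042070388794, 0.04173104465007782), (0.07138444483280182, 0.05021427199244499), 20.396947860717773) 1968 [[0.5188000202178955, 0.052799999713897705], [0.536300003528595, 0.005799999926239252], [0.6032000184059143, 0.03060000017285347], [0.5856999754905701, 0.07769999653100967]] 0.17720351226294884
thimble [ 0.59478944 -0.10153707  0.16019825] [ 0.60209989 -0.09501072  0.16529538] [ 0.58820001 -0.10944814  0.15102579]
rim 1150
[ 0.19156295 -0.9814803   0.4847205  -0.04758736]
((0.5160964131355286, -0.04713808000087738), (0.0707276239991188, 0.30424758791923523), 10.249414443969727) [[0.4542289972305298, 0.09626579284667969], [0.5083647966384888, -0.20312675833702087], [0.5779638290405273, -0.19054195284843445], [0.5238280296325684, 0.10885059833526611]]
```

```bash
cat >> h.py <<'E'
ps=np.radians(10.9); ex=np.array([np.cos(ps),np.sin(ps)]); ey=np.array([-ex[1],ex[0]]); O=np.array([.786,.0047])
def W(x,y,z): return np.r_[O+x*ex+y*ey,z]          # stack frame -> world
def L(p): d=np.array(p)[:2]-O; return np.array([d@ex,d@ey])
def down(a):
    y=np.array([np.cos(a),np.sin(a),0]); z=np.array([0,0,-1.]); return cv2.Rodrigues(np.column_stack([np.cross(y,z),y,z]))[0].ravel()
E
python3 - <<'E'
from h import *
A=down(ps); xb=-.214; 
p=observe()['eef_pos']; move_l([p[0],p[1],.31],.3)
move_pose(W(xb,.018,.31),A); move_gripper(.030)
snap('wrist','w0')
move_l(W(xb,.018,.20),.2)
snap('scene','s1'); o=observe(); print(o['time'],o['width'],o['force'],L(o['eef_pos']),o['eef_pos'])
E
python3 -c "
import cv2,numpy as np
a=cv2.imread('pics/w0.png');b=cv2.imread('pics/s1.png')
cv2.imwrite('pics/c1.png',cv2.resize(np.hstack([a,b]),(800,300)))"
```

```text
4.725 0.029942342212192077 [0.1240341  0.1263723  0.08349455] [-0.21287864  0.01761322] [ 0.57363139 -0.01825893  0.20138682]
```

View pics/c1.png

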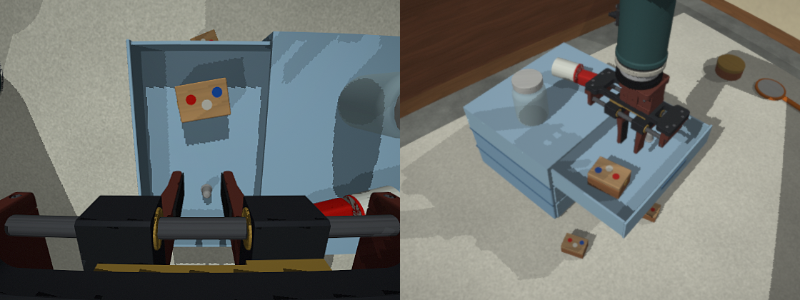

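The wrist view has the box at about (203,98) and the thimble at (207,192), with the fingers between them. The scene view shows the open fingers above the drawer, clear of both. Descending and pushing with force monitoring.

```bash
python3 - <<'E'
from h import *
c=pickle.load(open('pics/w0.pkl','rb'));P=cloud(c)
l=(P-np.r_[O,0]); X=l[...,0]*ex[0]+l[...,1]*ex[1]; Y=l[...,0]*ey[0]+l[...,1]*ey[1]
b=(abs(P[...,2]-.177)<.006)&(X<-.15)&(X>-.28)&(Y>.03)&(Y<.135)
print('box',b.sum(),cv2.minAreaRect(np.c_[X[b],Y[b]].astype(np.float32)))
w=(P[...,2]>.150)&(P[...,2]<.182)&(Y>.135)&(Y<.17)&(X<-.16)&(X>-.28); print('wall Y',np.percentile(Y[w],[2,50,98]) if w.any() else 0)
xb=-.214
move_l(W(xb,.018,.146),.1); f0=observe()['force']
print(f0,L(observe()['eef_pos']))
move_l(W(xb,.060,.146),.06)
y=.060
while y<.0905:
    y+=.002; move_l(W(xb,y,.146),.05); f=(observe()['force']-f0)[:2]
    print(round(y,4),L(observe()['eef_pos'])[1].round(4),(f@ey).round(2),(f@ex).round(2),observe()['time'])
    if f@ey<-5: break
snap('wrist','w1'); snap('top','t1')
E
python3 -c "
import cv2,numpy as np
a=cv2.imread('pics/w1.png');b=cv2.imread('pics/t1.png')
cv2.imwrite('pics/c2.png',cv2.resize(np.hstack([a,b]),(800,300)))"
```

```text
box 3779 ((-0.21300801634788513, 0.08016354590654373), (0.07054031640291214, 0.05055121332406998), 9.936135292053223)
wall Y [0.14929657 0.14989227 0.15027018]
[ 0.05877153  0.46731703 -0.29091559] [-0.21351138  0.01781927]
0.062 0.0619 -0.23 0.04 6.5167
0.064 0.0641 0.4 0.46 6.7667
0.066 0.0661 0.55 -0.74 7.0167
0.068 0.0682 -0.63 -0.03 7.2667
0.07 0.0702 -0.69 -0.5 7.5167
0.072 0.0722 -0.58 -0.51 7.7667
0.074 0.0742 -0.54 -0.72 8.0167
0.076 0.0762 -1.03 0.09 8.2667
0.078 0.0782 -0.68 -0.55 8.5167
0.08 0.0802 -0.81 0.75 8.7667
0.082 0.0822 1.15 -0.81 9.0167
0.084 0.0842 -1.25 0.78 9.2667
0.086 0.0862 -0.63 -0.61 9.5167
0.088 0.0873 -5.61 -0.16 9.7667
```

View pics/c2.png

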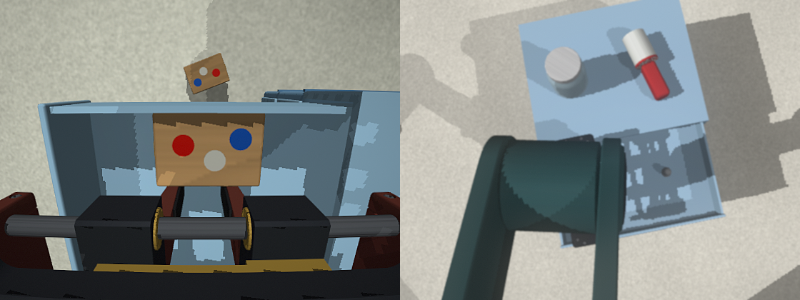

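The wrist view shows the box flush against the left wall, centred at about (208,150). The thimble at about (666,171) in the top view hasn't moved. I'll add a light final press, retract, and verify.

```bash
python3 - <<'E'
from h import *
xb=-.214
move_l(W(xb,.0895,.146),.05); f=observe()['force']; print(f[:2]@ey)
move_l(W(xb,.075,.146),.05); move_l(W(xb,.06,.31),.2)
c=snap('wrist','w2'); P=cloud(c)
l=(P-np.r_[O,0]); X=l[...,0]*ex[0]+l[...,1]*ex[1]; Y=l[...,0]*ey[0]+l[...,1]*ey[1]
b=(abs(P[...,2]-.177)<.004)&(X<-.15)&(X>-.28)&(Y>.03)&(Y<.146)&(c['color'][...,0]>c['color'][...,2].astype(int)+10)
print('box',b.sum(),cv2.minAreaRect(np.c_[X[b],Y[b]].astype(np.float32)))
B=down(ps+np.pi/2)
move_pose(W(-.36,0,.31),B); t=snap('top','t2'); move_l(W(-.36,0,.152),.2); f0=observe()['force']
print(observe()['time'],L(observe()['eef_pos']),f0)
E
python3 -c "
import cv2,numpy as np
a=cv2.imread('pics/w2.png');b=cv2.imread('pics/t2.png')
cv2.imwrite('pics/c3.png',cv2.resize(np.hstack([a,b]),(800,300)))"
```

```text
-10.277129180659072
box 3180 ((-0.2098056674003601, 0.12321735173463821), (0.06982401013374329, 0.045338187366724014), 0.09867865592241287)
14.15 [-3.59321586e-01 -3.27321758e-04] [0.38500626 0.50018478 0.51396636]
```

View pics/c3.png

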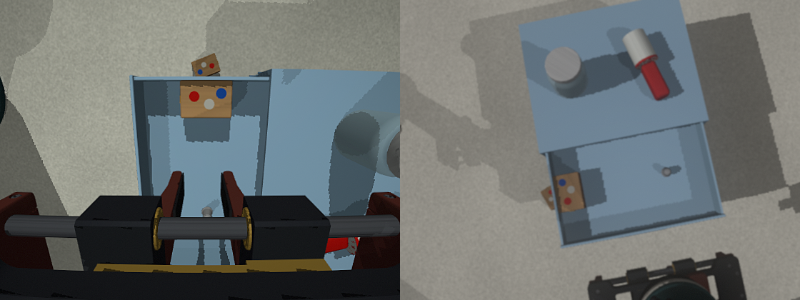

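The box sits flush against the wall (0.1° off) and the thimble is standing. Now I'll shut the drawer slowly.

```bash
python3 - <<'E'
from h import *
f0=observe()['force']
move_l(W(-.322,0,.152),.05); move_l(W(-.160,0,.152),.04)
x=-.160
while x<-.136:
    x+=.002; move_l(W(x,0,.152),.03); f=(observe()['force']-f0)[:2]@ex
    print(round(x,4),L(observe()['eef_pos'])[0].round(4),f.round(2))
    if f<-8: break
sleep(.3); print(L(observe()['eef_pos']),observe()['force'])
move_l(W(-.20,0,.152),.08); move_l(W(-.25,0,.31),.2); move_l(W(-.36,0,.31),.2)
c=snap('top','t3'); snap('scene','s3'); P=cloud(c); z=P[...,2]
l=(P-np.r_[O,0]); X=l[...,0]*ex[0]+l[...,1]*ex[1]; Y=l[...,0]*ey[0]+l[...,1]*ey[1]
m=(z>.178)&(z<.2)&(abs(Y)<.14)&(X<0); print('front edge X',np.percentile(X[m],[0,.5,2])); print(observe()['time'])
E
python3 -c "
import cv2,numpy as np
a=cv2.imread('pics/s3.png');b=cv2.imread('pics/t3.png')
cv2.imwrite('pics/c4.png',cv2.resize(np.hstack([a,b]),(800,300)))"
```

```text
-0.158 -0.1576 -0.9
-0.156 -0.1556 -1.12
-0.154 -0.1536 -1.49
-0.152 -0.1517 -1.22
-0.15 -0.1497 -0.18
-0.148 -0.1478 -0.69
-0.146 -0.1465 -4.59
-0.144 -0.1466 -9.6
[-1.46555606e-01  4.67737112e-05] [-8.92341581 -2.61442994  6.00914315]
front edge X [-0.13731196 -0.1356609  -0.1347756 ]
24.1833
```

View pics/c4.png

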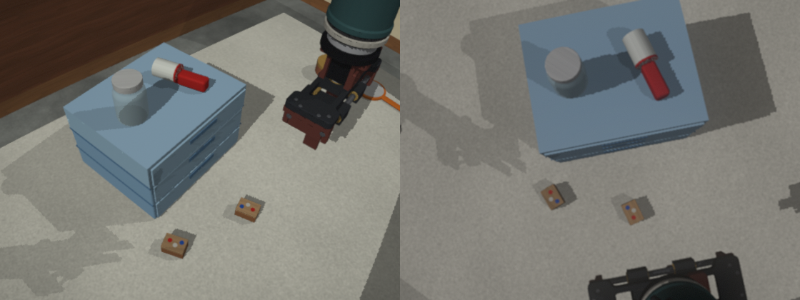

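The drawer is fully shut: it reached its hard stop with the face at -135 mm. The jar and roller haven't moved, so I'm handing in.

```bash
python3 -c "
from rig import *
print(job_done())"
```

```text
the job is handed in; nothing more can be done
None
```

The button box was pushed flush against the drawer's left side wall, the drawer was pushed fully shut, and the job was handed in at about 24 s; the thimble was untouched and standing when last seen before closing, and the jar and lint roller were not moved.

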